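# Cover the specimen pile and bring the press foot down on it

### The arm

A 6-joint arm with a two-finger parallel gripper is mounted at the origin on the work surface. World frame = base frame: x ahead of the robot, y to its left, z up, the work surface at z = 0. Lengths are in m, angles in rad, forces in N, time in s.
With the tool pointing down it reaches from about 0.4 to 0.925 m from the base axis. Payload 3.4 kg.
Tool frame: the origin (TCP) lies midway between the tips of the shut fingers; the grasp point (between the pads) lies 19 mm behind it; z points along the fingers, y is the line along which they close (so a half turn about z gives the same grasp; the last joint's range is limited). The gripper opens to 85 mm and grips with 20 to 120 N. Pads are 22 mm wide; open, the fingers measure 114 mm over their backs; the gripper's body (76 mm by 85 mm) begins 54 mm behind the grasp point. The pads swing forward as they close: fully open they stand 13 mm farther back than shut.
Start: joints at [-1.242, 0.307, 1.506, -0, 1.328, -0.073], TCP at [0.225, -0.529, 0.231] pointing down, gripper open.
Joint ranges: [-3.12, 3.12], [-1.05, 2.28], [0.14, 2.33], [-1.42, 4.57], [0.1, 2.73], [-2.68, 2.68]. Speed limits (rad/s): [2.57, 2.57, 3.14, 3.14, 3.14, 3.14].

### API

Orientations are given as a rotation vector (axis times angle).
In Python, from rig import telemetry, cams, finish_job, look_for, trace, spot_point gives the robot as it stands. The module is installed in compiled form; this text tells all that it offers.
- The arm moves only by the tool move_arm, never from a script. Its argument "moves" is a list of rows, each a list of 3 entries, a list of its own where there are three numbers: the opening, from 0 (shut) to 1 (fully open), then the shift along the tool's x, y, z in m, then the turn, a rotation vector about the tool's x, y, z in rad. A call has 1 to 20 rows; each row is the pose to reach, as a shift and turn from the pose commanded when the call began, along the tool's axes at that moment; what a row does not reach only later rows make up. A row lasts 1/8 s, in which the tool goes at most 62.5 mm and 10.7 degrees, less where a joint would pass 70% of its speed; a pose out of reach is approached as far as the arm can. A call with a gripper value outside its range is refused whole. The fingers move at their own pace and stop on an object; "grip_force" is the grip in N (left out, the last holds). Time passes only in rows, so rows that repeat a pose let the fingers close. It gives the time, the measured TCP pose, the force, the opening and the grip force at its end, in the units of the state.
- telemetry.observe(): the state, without advancing time (a new reading comes with each control period).
- cams.get_image(name): name is "scene" or "side" or "wrist"; returns the picture (480x640x3 uint8, red, green, blue); there is no depth.
- cams.calibration(name): a dict with "camera_matrix" (3x3 intrinsics, pixels), "rvec" (rotation vector, rad) and "tvec" (3), from world to camera coordinates, as OpenCV has them. Camera axes: x right, y down, z forward; pixel columns grow to the right and rows downward; lengths in m; the calibration is good to about 2 mm. A picture is of the moment at which its call begins: read the wrist's pose just before it. calibration takes no time and is no camera call; for the wrist camera it gives the pose at the moment of the call.
- finish_job(): hands the job in; it is judged then, once.
Trained networks look in the newest picture that a camera, given by its name, has taken for a name from the list of things; names that differ only in an ending like _2 or _b are one class to them, and where a whole thing is asked for, a point or a joint stands for the part that bears it (a point fixed in the world has none). Each returns a list of dicts, best first, with "score" (0 to 1); they miss things now and then, are a little off and sometimes report something else, mostly with a low value. They report only what shows in the picture. A call takes as long as a camera call. They do not tell look-alikes from the thing itself.
- look_for(camera, name): "position" ([x, y, z] in m, in the coordinates of the camera as it stood for that picture, good to about 4 mm: the middle of the surface that is visible of it).
- trace(camera, name): "pixels" (480x640 bool, what is visible of it).
- spot_point(camera, name): "position" ([x, y, z] in m, in the coordinates of the camera as it stood for that picture, good to about 4 mm: a listed point, or the origin of a listed thing).
The state is a dict: "time_s": time; "joint_pos": joint angles; "joint_vel": joint speeds; "joint_efforts": joint torques, N m; "eef_pos": TCP position; "eef_rot": TCP orientation; "ft_force": force on the tool from outside, world axes, zero at the start; "wrist_torque": the same for the moment, N m; "width": opening from 0.0 (shut) to 1.0 (fully open); "gripper_force": force on a finger pad.
Only numpy, scipy, OpenCV 4.12 (cv2) and the standard library are available. Lean on these libraries where they do the work, as an engineer would, in place of code of your own. Each camera call takes 0.05 s, during which the arm holds its last target. There are 200 camera calls.

### The job

Finish loading the specimen press: swing its arm out of the way if need be, and lay the long plywood cover board flat and square on top of the pile, lowering it until it touches rather than dropping it. Then swing the arm back over the pile and push the ram down gently until its foot rests firmly on the middle of the cover board, and leave it there. Do not shift or knock over the other things on the bench.

Things in the scene. Friction and masses are not known exactly. Their poses are not given: they have to be found in the camera images.
- press: Swing-arm specimen press, fixed to the bench. Its origin lies on the bench top under the middle of the pile; its x axis runs from there towards the post, z up. White base plate 12 mm thick, from x = -70 to 155 mm, 110 mm wide in y.
- pile_place (a point): Middle of the pile, at the top of the base plate (12 mm above the bench). The pile: plywood boards and paper blotters, 120 mm along the press's x, 56 mm along its y, centred here and square to the press, rigid and immovable. The height of its flat top is not known beforehand: 35 to 95 mm above the bench.
- post (a point): Centre of the top of the press's steel post, 26 mm across and 200 mm tall, at x = 120 mm, y = 0 in the press's frame. A white arm (underside 156 mm, top 190 mm above the bench, 24 to 42 mm wide) turns on the post and carries the ram at its free end, 120 mm from the post's axis.
- swing (a joint): Angle of the press's arm in rad. At 0 the ram is over the middle of the pile; growing values swing it clockwise seen from above, i.e. in the press's frame the ram's axis is at x = 120 - 120 cos(a), y = +120 sin(a) mm. Stops at -0.7 and 1.5. It turns with light friction (about 1 N at the ram) and stays where it is left.
- ram (a joint): How far the ram has been pushed down from its top position, in m, 0 to 0.095. The ram is a vertical 14 mm steel rod with a round black knob on top and a flat rubber foot below; it slides in the arm's end with dry friction, moves down under about 3 N, and stays where it is left.
- knob_top (a point): Centre of the top face of the ram's black knob, on the ram's axis. The knob is 34 mm across and 20 mm high; with the ram fully up its top is 307 mm above the bench and 80 mm or more of bare rod lies below it.
- foot (a point): Centre of the underside of the ram's rubber foot, a disc 38 mm across and 10 mm thick, sprung: it gives up to 8 mm at 2.5 N per mm; with the ram fully up it is 140 mm above the bench. Its axes keep to the arm.
- cover_c (a point): Centre of the loose cover board: plain plywood, 120 x 56 x 18 mm (x long, y wide, z thick), 60 to 130 g, lying flat on the bench among other things; this point is half-way up (9 mm).
- slide_box_c (a point): Bystander: closed grey slide box with a white lid, 87 x 47 x 34 mm, upright on the bench. The point is on its middle, 17 mm above its underside.
- bottle_c (a point): Bystander: white plastic jar with a black cap, 62 mm across, 112 mm tall, upright on the bench. The point is on its middle, 56 mm above its underside.
- dishes_c (a point): Bystander: stack of three covered glass dishes, 89 mm across, 42 mm tall, upright on the bench. The point is on its middle, 20 mm above its underside.
- specimen_jar_c (a point): Bystander: glass jar with a steel cap and blank paper label, 74 mm across, 105 mm tall, upright on the bench. The point is on its middle, 52 mm above its underside.
- short_board_c (a point): Bystander: short thin plywood offcut, 62 x 56 x 10 mm, not the cover board, upright on the bench. The point is on its middle, 5 mm above its underside.
- wash_bottle_c (a point): Bystander: white wash bottle with a thin spout, 62 mm across, 177 mm tall, upright on the bench. The point is on its middle, 60 mm above its underside.
Mind the look-alikes: they are no part of the job. Leave any black or white look-alike of the part that bears cover_c alone.

How it is judged:
On the way, in this order (a step that is already met when the one before it is completed fails the run):
1. the cover board lies flat and square on the pile, released and at rest (x of cover_c in the frame of press between -0.015 and 0.015 m and y of cover_c in the frame of press between -0.012 and 0.012 m and z of cover_c in the frame of press above 0.03 m and angle between the x axis of cover_c and the x axis of press, either way round below 0.17 rad and angle between cover_c's own z axis and vertical below 0.06 rad and contact force between the fingers and cover below 0.1 N and linear speed of cover below 0.02 m/s), for 0.3 s.
2. the foot of the ram presses on the middle of the cover board (z of foot in the frame of cover_c between 0.006 and 0.0115 m and horizontal distance between foot and cover_c below 0.02 m and contact force between press and cover above 0.3 N), for 0.2 s.
At the end, for the whole second after the job is handed in: The cover board lies on the pile, centred within 15 mm along and 12 mm across, square within 0.17 rad, flat within 0.06 rad, released and at rest; the ram's foot rests on it (pressing with more than 0.3 N) within 20 mm of its middle (all of step 1 and all of step 2); the robot touches nothing.
It fails at once if the cover board is dropped (it moves at over 0.4 m/s with no finger on it) (linear speed of cover above 0.4 m/s and contact force between the fingers and cover below 0.05 N).
It fails at once if the press bears on the cover board with more than 35 N (contact force between press and cover above 35 N).
It fails at once if a bystander is shifted by more than 30 mm or tipped over (distance of any of slide_box_c, bottle_c, dishes_c, specimen_jar_c, short_board_c, wash_bottle_c from where it was at the start of the episode above 0.03 m or angle between any of slide_box_c, bottle_c, dishes_c, specimen_jar_c, short_board_c, wash_bottle_c's own z axis and vertical above 0.5 rad).
It also fails if it takes over 72 s, if anything falls off the work surface, if the arm or the gripper's body presses on something with over 40 N, if the wrist force passes 120 N, or if a joint passes its speed limit or range.

## Working session

There is one attempt and no reset: what is moved stays moved. The work goes in short steps, Python scripts to look and compute and a tool call to move; the robot and the scene stay as the last step left them, time stands still between calls to the robot, and variables do not carry over. Pictures are saved under pics/ and viewed, at most 10 in all, crops included, and the job is handed in when it is done.

Besides the shell and the picture viewer there is one more tool, called after ">>>" as name([rows], argument=value, ...), one row to a line, values as JSON. move_arm: Moves the arm, as the interface text tells. Its arguments: {"type":"object","properties":{"moves":{"type":"array"},"grip_force":{"type":"number"}},"required":["moves"]}

```bash
mkdir -p pics; cat > h.py <<'E'
import numpy as np, cv2
from rig import telemetry, cams, finish_job, look_for, trace, spot_point
def w(cam,p):
    c=cams.calibration(cam); R=cv2.Rodrigues(np.array(c["rvec"],float))[0]
    return R.T@(np.array(p)-np.array(c["tvec"]).ravel())
def px(cam,P):
    c=cams.calibration(cam)
    return cv2.projectPoints(np.array(P,float).reshape(-1,3),np.array(c["rvec"],float),np.array(c["tvec"],float),np.array(c["camera_matrix"],float),None)[0].reshape(-1,2)
def ray(cam,uv,z):
    c=cams.calibration(cam); R=cv2.Rodrigues(np.array(c["rvec"],float))[0]
    o=-R.T@np.array(c["tvec"]).ravel(); d=R.T@np.linalg.inv(c["camera_matrix"])@np.array([*uv,1.])
    return o+d*(z-o[2])/d[2]
def save(cam,n):
    im=cams.get_image(cam); cv2.imwrite(f"pics/{n}.png",im[...,::-1]); return im
E
python3 - <<'E'
from h import *
a=save("scene","a"); b=save("side","b")
for cam in ["scene","side"]:
    for n in ["press","pile_place","post","knob_top","foot","cover_c","slide_box_c","bottle_c","dishes_c","specimen_jar_c","short_board_c","wash_bottle_c"]:
        for r in spot_point(cam,n)[:3]:
            P=w(cam,r["position"]); print(cam,n,round(r["score"],2),P.round(3),px(cam,P).round()[0])
print(telemetry.observe()["eef_rot"])
E
```

```text
scene press 0.79 [ 0.497  0.133 -0.004] [350. 251.]
scene pile_place 0.58 [0.494 0.133 0.013] [349. 246.]
scene post 0.61 [0.61  0.103 0.2  ] [373. 223.]
scene post 0.3 [0.539 0.306 0.051] [406. 221.]
scene post 0.2 [ 0.516 -0.191  0.009] [256. 305.]
scene foot 0.5 [0.497 0.076 0.139] [335. 221.]
scene cover_c 0.82 [ 0.519 -0.19   0.011] [256. 305.]
scene cover_c 0.77 [ 0.359 -0.151  0.006] [240. 263.]
scene cover_c 0.72 [ 0.608 -0.388  0.01 ] [200. 372.]
scene slide_box_c 0.55 [ 0.458 -0.303  0.02 ] [205. 308.]
scene bottle_c 0.88 [ 0.583 -0.095  0.054] [301. 292.]
scene dishes_c 0.93 [ 0.643 -0.232  0.018] [267. 345.]
scene specimen_jar_c 0.95 [0.542 0.305 0.052] [406. 221.]
scene short_board_c 0.37 [0.37  0.22  0.008] [346. 214.]
scene wash_bottle_c 0.59 [ 0.763 -0.042  0.058] [364. 329.]
scene wash_bottle_c 0.46 [0.369 0.218 0.009] [345. 214.]
side press 0.84 [0.494 0.131 0.007] [347. 348.]
side pile_place 0.83 [0.501 0.131 0.015] [344. 344.]
side post 0.73 [0.61  0.103 0.198] [293. 263.]
side knob_top 0.67 [0.496 0.079 0.311] [350. 212.]
side foot 0.72 [0.499 0.076 0.142] [347. 282.]
side cover_c 0.68 [ 0.609 -0.383  0.011] [322. 228.]
side cover_c 0.62 [ 0.361 -0.156  0.01 ] [408. 276.]
side cover_c 0.59 [ 0.523 -0.194  0.011] [346. 264.]
side slide_box_c 0.59 [ 0.46  -0.301  0.019] [372. 243.]
side bottle_c 0.95 [ 0.585 -0.091  0.055] [318. 271.]
side dishes_c 0.64 [ 0.645 -0.231  0.025] [303. 250.]
side specimen_jar_c 0.71 [0.539 0.302 0.053] [316. 387.]
side short_board_c 0.67 [0.373 0.221 0.005] [403. 382.]
side wash_bottle_c 0.89 [ 0.761 -0.047  0.063] [244. 273.]
[-3.07807608e+00 -6.28387988e-01  2.83735066e-05]
```

View pics/a.png

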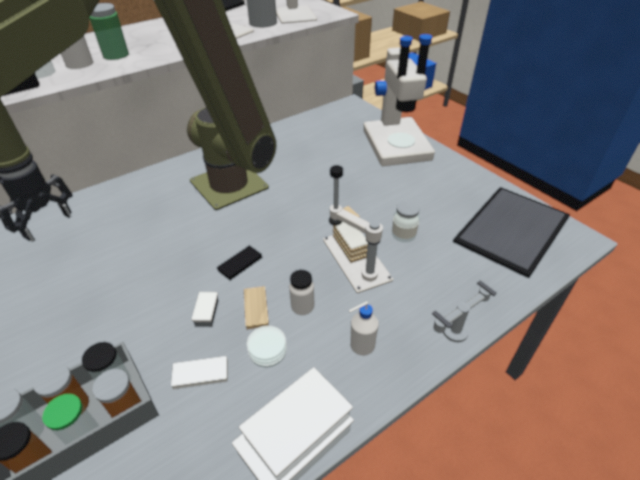

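View pics/b.png

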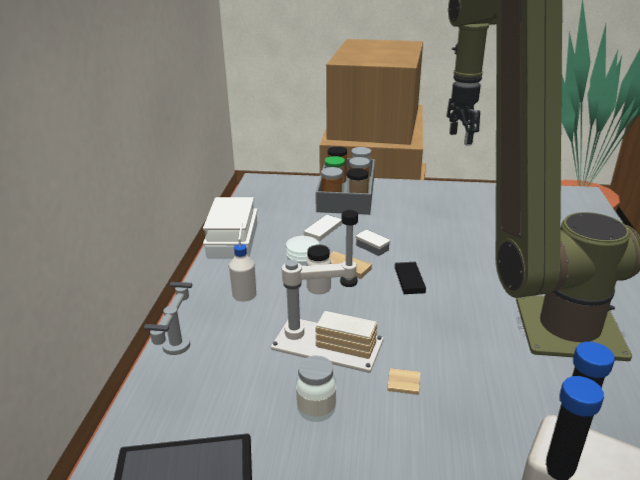

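The scene view shows these candidates:
- Plywood board at scene (256,305), world (0.52,-0.19).
- Black look-alike at (240,263).
- White look-alike at (200,372).
- Short offcut at (346,214).
- Slide box at (205,308).

The cover board is the plain plywood one at (256,305). The press arm is swung to the robot's right, at about -0.46 rad.

```bash
python3 - <<'E'
from h import *
P=[]
for cam in ["scene","side"]:
    im=cams.get_image(cam)
    for r in trace(cam,"cover_c")[:5]:
        m=r["pixels"]; v,u=np.nonzero(m)
        c=ray(cam,(u.mean(),v.mean()),.018)
        if np.hypot(*(c[:2]-[.521,-.192]))>.04: continue
        pts=np.array([ray(cam,(a,b),.016)[:2] for a,b in zip(u,v)],np.float32)
        q=cv2.minAreaRect(pts*1000); print(cam,round(r["score"],2),q, cv2.boxPoints(q).round())
    if cam=="scene": A=cv2.resize(im[255:345,205:325],(480,360),interpolation=cv2.INTER_CUBIC)
    else: B=cv2.resize(im[295:385,260:395],(540,360),interpolation=cv2.INTER_CUBIC)
cv2.imwrite("pics/c.png",np.hstack([A,B])[:,:1020,::-1][:, :, :] if 0 else cv2.resize(np.hstack([A,B]),(800,282))[...,::-1])
E
```

```text
scene 0.79 ((526.1159057617188, -197.00735473632812), (56.14000701904297, 128.62319946289062), 63.78453826904297) [[ 456. -194.]
 [ 571. -251.]
 [ 596. -200.]
 [ 481. -143.]]
side 0.62 ((521.6499633789062, -188.06936645507812), (77.82488250732422, 135.6327667236328), 62.53511428833008) [[ 444. -191.]
 [ 564. -254.]
 [ 600. -185.]
 [ 479. -122.]]
```

View pics/c.png

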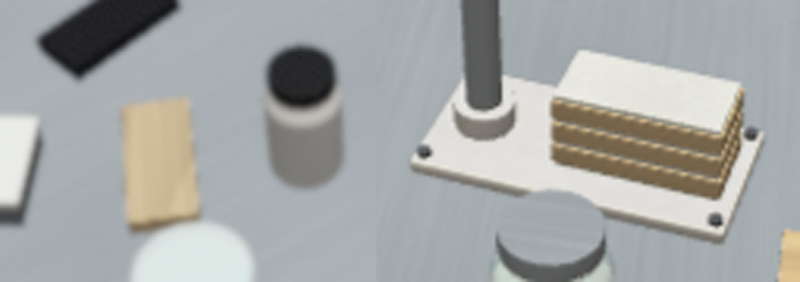

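The crop confirms the plain plywood board, with its long axis at a yaw of about -0.47. I'll swing the arm away first, moving above the knob.

>>> move_arm([
  [1,[0.05,-0.045,-0.06],[0,0,-0.18]],
  [1,[0.1,-0.09,-0.1],[0,0,-0.36]],
  [1,[0.14,-0.13,-0.13],[0,0,-0.54]],
  [1,[0.18,-0.16,-0.14],[0,0,-0.72]],
  [1,[0.21,-0.195,-0.14],[0,0,-0.9]],
  [1,[0.245,-0.225,-0.14],[0,0,-1.08]],
  [1,[0.275,-0.255,-0.14],[0,0,-1.26]],
  [1,[0.305,-0.28,-0.14],[0,0,-1.44]],
  [1,[0.335,-0.31,-0.14],[0,0,-1.62]],
  [1,[0.365,-0.34,-0.14],[0,0,-1.8]],
  [1,[0.395,-0.365,-0.14],[0,0,-1.98]],
  [1,[0.42,-0.39,-0.14],[0,0,-2.16]],
  [1,[0.44,-0.41,-0.14],[0,0,-2.34]],
  [1,[0.46,-0.425,-0.14],[0,0,-2.52]],
  [1,[0.475,-0.44,-0.14],[0,0,-2.7]],
  [1,[0.485,-0.45,-0.14],[0,0,-2.85]],
  [1,[0.488,-0.452,-0.14],[0,0,-2.95]],
  [1,[0.488,-0.452,-0.14],[0,0,-2.95]],
])

```text
time_s: 3.75
eef_pos: [0.4972, 0.0784, 0.3712]
eef_rot: [0.33, -3.124, -0.0]
ft_force: [-0.4, 0.4, 0.5]
width: 1.0
gripper_force: 0.0
```

```bash
python3 - <<'E'
from h import *
s=telemetry.observe(); R=cv2.Rodrigues(np.array(s["eef_rot"]))[0]
print(s["time_s"],s["eef_pos"],"yaw",np.arctan2(R[1,0],R[0,0]),np.round(s["joint_pos"],2))
save("wrist","d")
for n in ["knob_top","post","foot"]:
    for r in spot_point("wrist",n)[:2]: P=w("wrist",r["position"]);print(n,r["score"],P,px("wrist",P))
E
```

```text
3.75 [0.49716262 0.07841793 0.37118954] yaw -2.9308281576968525 [ 0.07  0.13  1.4   0.    1.61 -1.71]
knob_top 0.56 [0.49918716 0.07861147 0.3067498 ] [[313.39048495 255.41808622]]
post 0.73 [0.61788348 0.10485165 0.19883538] [[315.1846783  338.21002256]]
foot 0.83 [0.49696219 0.07946599 0.13896301] [[315.70026023 199.2595362 ]]
```

View pics/d.png

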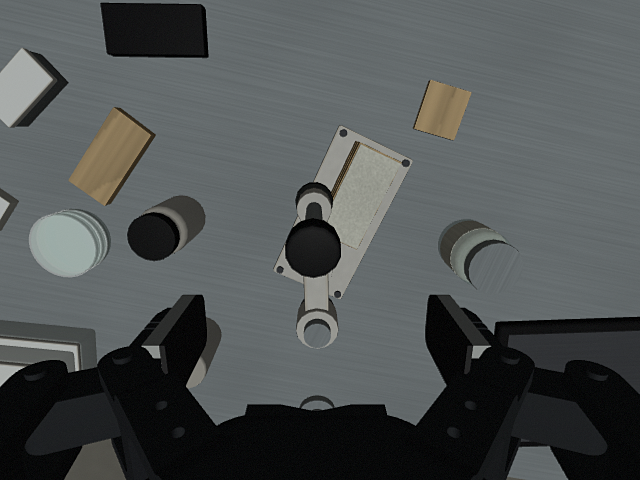

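The wrist view shows the knob at (313,250), the post at (317,333), the plate screws at (343,132), (406,163), (279,270) and (338,295), and the pile top to the right of the arm. I'll work out the press pose from the screws.

```bash
python3 - <<'E'
from h import *
g=cv2.cvtColor(cv2.imread("pics/d.png"),cv2.COLOR_BGR2GRAY)
S=[]
for u,v in [(343,132),(406,163),(279,270),(338,295)]:
    b=255-g[v-6:v+7,u-6:u+7].astype(float); b=np.clip(b-160,0,None); y,x=np.mgrid[-6:7,-6:7]
    p=(u+(b*x).sum()/b.sum(),v+(b*y).sum()/b.sum()); S.append(ray("wrist",p,.014)[:2]); print(np.round(p,1),S[-1])
S=np.array(S); d=(S[2]+S[3]-S[0]-S[1])/2; e=(S[1]+S[3]-S[0]-S[2])/2
th=np.arctan2(d[1],d[0]); th2=np.arctan2(-e[0],e[1]); c=S.mean(0); ex=np.array([np.cos(th),np.sin(th)])
o=c-ex*.0425; p=o+.12*ex
print("len",np.linalg.norm(d),np.linalg.norm(e),"th",th,th2,"origin",o,"post",p)
k=np.array([.499,.0786])-p; print("r",np.linalg.norm(k)); ey=np.array([-ex[1],ex[0]]); a=np.arctan2(k@ey,-k@ex);print("a",a)
for a in [a,0,.5,1,1.4,1.5]: print(a, p-.12*np.cos(a)*ex+.12*np.sin(a)*ey)
im=cv2.imread("pics/d.png")[110:320,260:430]; cv2.imwrite("pics/e.png",cv2.resize(im,None,fx=3,fy=3,interpolation=cv2.INTER_CUBIC)[:600])
# predicted pile-top far corners for heights
for h in [.035,.045,.055,.065,.075,.085,.095]:
    C=[np.r_[o+ex*x+ey*y,h] for x,y in [(-.06,-.028),(-.06,.028),(.06,.028)]]; print(h,px("wrist",C).round().tolist())
E
```

```text
[342.9 132.3] [0.42650188 0.10050499]
[405.3 162.6] [0.44687371 0.19027189]
[279.4 268.9] [0.63000117 0.05463099]
[337.2 293.6] [0.65031874 0.14468317]
len 0.20854802090057156 0.09218260311796977 th -0.22108112171605296 -0.22253208973670346 origin [0.49695829 0.13184235] post [0.6140376  0.10552821]
r 0.11814727090048441
a -0.45102274846210794
-0.45102274846210794 [0.49719604 0.07817772]
0 [0.49695829 0.13184235]
0.5 [0.52390651 0.18475186]
1 [0.57292197 0.21826465]
1.4 [0.62006923 0.22537653]
1.5 [0.63200397 0.22417562]
0.035 [[356.0, 140.0], [396.0, 159.0], [354.0, 242.0]]
0.045 [[357.0, 140.0], [398.0, 160.0], [355.0, 244.0]]
0.055 [[358.0, 141.0], [399.0, 161.0], [355.0, 246.0]]
0.065 [[359.0, 141.0], [401.0, 161.0], [356.0, 248.0]]
0.075 [[360.0, 141.0], [403.0, 162.0], [357.0, 251.0]]
0.085 [[361.0, 142.0], [405.0, 163.0], [358.0, 254.0]]
0.095 [[362.0, 142.0], [407.0, 164.0], [359.0, 256.0]]
```

View pics/e.png

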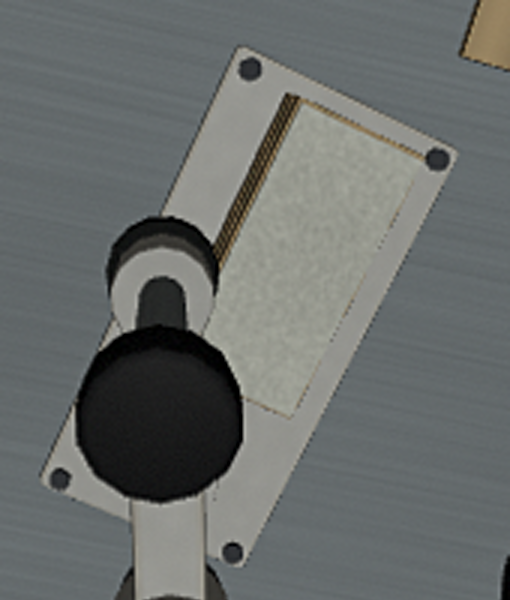

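Pile top comes out at about 0.07 m. Press origin is (0.497, 0.132) with yaw -0.22. Next I cage the knob.

>>> move_arm([
  [0.62,[0,0,0],[0,0,0]],
  [0.62,[0,0,0.01],[0,0,0]],
  [0.62,[0,0,0.04],[0,0,0]],
  [0.62,[0,0,0.07],[0,0,0]],
  [0.62,[0,0,0.09],[0,0,0]],
  [0.62,[0,0,0.09],[0,0,0]],
])

```text
time_s: 4.7
eef_pos: [0.4955, 0.0779, 0.2791]
eef_rot: [0.33, -3.119, -0.0]
ft_force: [-0.3, 0.5, -0.1]
width: 0.617
gripper_force: 0.0
```

>>> move_arm([
  [0.62,[-0.001,0.012,0],[0,0,0.1]],
  [0.62,[-0.003,0.026,0],[0,0,0.22]],
  [0.62,[-0.008,0.042,0],[0,0,0.36]],
  [0.62,[-0.015,0.058,0],[0,0,0.5]],
  [0.62,[-0.024,0.072,0],[0,0,0.64]],
  [0.62,[-0.035,0.085,0],[0,0,0.78]],
  [0.62,[-0.047,0.096,0],[0,0,0.92]],
  [0.62,[-0.061,0.105,0],[0,0,1.06]],
  [0.62,[-0.076,0.112,0],[0,0,1.2]],
  [0.62,[-0.092,0.117,0],[0,0,1.34]],
  [0.62,[-0.109,0.12,0],[0,0,1.48]],
  [0.62,[-0.124,0.12,0],[0,0,1.6]],
  [0.62,[-0.138,0.119,0],[0,0,1.72]],
  [0.62,[-0.151,0.116,0],[0,0,1.83]],
  [0.62,[-0.16,0.113,0],[0,0,1.91]],
  [0.62,[-0.164,0.111,0],[0,0,1.95]],
  [0.62,[-0.164,0.111,0],[0,0,1.95]],
  [0.62,[-0.155,0.114,0],[0,0,1.87]],
])

```text
time_s: 6.95
eef_pos: [0.6252, 0.2218, 0.2814]
eef_rot: [2.314, 2.124, 0.001]
ft_force: [-0.3, -0.5, -0.1]
width: 0.618
gripper_force: 0.0
```

>>> move_arm([
  [0.62,[0,0,-0.04],[0,0,0]],
  [0.62,[0,0,-0.09],[0,0,0]],
  [1,[-0.02,0,-0.1],[0,0,-0.1]],
  [1,[-0.07,-0.01,-0.1],[0,0,-0.25]],
  [1,[-0.12,-0.02,-0.1],[0,0,-0.4]],
  [1,[-0.17,-0.027,-0.1],[0,0,-0.55]],
  [1,[-0.22,-0.035,-0.1],[0,0,-0.7]],
  [1,[-0.27,-0.043,-0.08],[0,0,-0.85]],
  [1,[-0.32,-0.05,-0.05],[0,0,-1.0]],
  [1,[-0.37,-0.06,-0.01],[0,0,-1.15]],
  [1,[-0.41,-0.066,0.02],[0,0,-1.19]],
  [1,[-0.421,-0.067,0.03],[0,0,-1.19]],
  [1,[-0.421,-0.067,0.03],[0,0,-1.19]],
])

```text
time_s: 8.57
eef_pos: [0.5208, -0.1916, 0.2511]
eef_rot: [-0.732, -3.054, -0.001]
ft_force: [0.2, -0.3, -0.3]
width: 1.001
gripper_force: 0.0
```

```bash
python3 - <<'E'
from h import *
s=telemetry.observe(); R=cv2.Rodrigues(np.array(s["eef_rot"]))[0]
print(s["time_s"],s["eef_pos"],"yaw",np.arctan2(R[1,0],R[0,0]),np.round(s["joint_pos"],2))
im=save("wrist","f")
for r in trace("wrist","cover_c")[:3]:
    v,u=np.nonzero(r["pixels"]); im[r["pixels"],0]=255
    q=cv2.minAreaRect(np.array([ray("wrist",(a,b),.018)[:2] for a,b in zip(u,v)],np.float32)*1000); print(round(r["score"],2),q,u.min(),u.max(),v.min(),v.max())
for r in spot_point("wrist","cover_c")[:3]: print(w("wrist",r["position"]))
cams.get_image("scene")
for n in ["knob_top","foot"]:
    for r in spot_point("scene",n)[:1]: print(n,r["score"],w("scene",r["position"]))
cv2.imwrite("pics/f.png",im[...,::-1])
E
```

```text
8.575 [ 0.52076309 -0.19161271  0.25114462] yaw 2.671291132941509 [-0.43  0.26  1.52  0.    1.36 -1.53]
0.93 ((609.1150512695312, -382.578369140625), (121.71617889404297, 63.84600067138672), 63.20390319824219) 144 252 315 364Traceback (most recent call last):
  File "<stdin>", line 7, in <module>
  File "h.py", line 10, in ray
    c=cams.calibration(cam); R=cv2.Rodrigues(np.array(c["rvec"],float))[0]
ValueError: time passes only in moves, steps and waits
```

View pics/f.png

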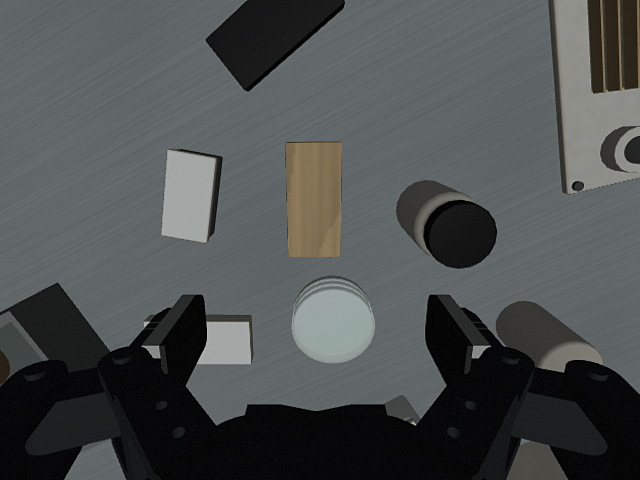

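The plywood board is at (287–341, 142–257), nearly aligned with the tool. The dishes are below it at (333,320) and the jar is on the right at (460,233).

```bash
python3 - <<'E'
from h import *
g=cv2.imread("pics/f.png")
b=g[130:270,275:355].astype(int); m=((b[...,1]-b[...,0])>25).astype(np.uint8)
c=max(cv2.findContours(m,0,2)[0],key=cv2.contourArea); q=cv2.boxPoints(cv2.minAreaRect(c))+[275,130]
W=np.array([ray("wrist",p,.018)[:2] for p in q]); print(q.tolist(),W)
q2=cv2.minAreaRect((W*1000).astype(np.float32)); print(q2)
s=telemetry.observe(); R=cv2.Rodrigues(np.array(s["eef_rot"]))[0]
print("shift tool",R.T@(np.r_[W.mean(0),.01]-s["eef_pos"]))
cams.get_image("side")
for n in ["knob_top","foot"]:
    for r in spot_point("side",n)[:1]: print(n,r["score"],w("side",r["position"]))
E
```

```text
[[286.0, 142.0], [341.0, 142.0], [341.0, 256.0], [286.0, 256.0]] [[ 0.45887517 -0.18978541]
 [ 0.4832465  -0.1414499 ]
 [ 0.59035206 -0.1929191 ]
 [ 0.56375821 -0.24560747]]
((524.0234985351562, -192.49618530273438), (59.019447326660156, 118.80795288085938), 63.218196868896484)
shift tool [-0.00207564 -0.00084302  0.24254766]
knob_top 0.86 [0.62168677 0.22565209 0.3097818 ]
foot 0.57 [0.62794743 0.22150133 0.1396228 ]
```

>>> move_arm([
  [1,[-0.002,-0.001,0.05],[0,0,0]],
  [1,[-0.002,-0.001,0.1],[0,0,0]],
  [1,[-0.002,-0.001,0.15],[0,0,0]],
  [1,[-0.002,-0.001,0.19],[0,0,0]],
  [1,[-0.002,-0.001,0.22],[0,0,0]],
  [1,[-0.002,-0.001,0.24],[0,0,0]],
  [1,[-0.002,-0.001,0.25],[0,0,0]],
  [1,[-0.002,-0.001,0.25],[0,0,0]],
  [0.5,[-0.002,-0.001,0.25],[0,0,0]],
  [0.5,[-0.002,-0.001,0.25],[0,0,0]],
  [0.5,[-0.002,-0.001,0.25],[0,0,0]],
  [0.5,[-0.002,-0.001,0.25],[0,0,0]],
  [0.5,[-0.002,-0.001,0.25],[0,0,0]],
  [0.5,[-0.002,-0.001,0.25],[0,0,0]],
], grip_force=40)

```text
time_s: 10.58
eef_pos: [0.5232, -0.1936, 0.0026]
eef_rot: [0.729, 3.053, -0.001]
ft_force: [-0.0, 0.1, 6.6]
width: 0.644
gripper_force: 43.1
```

>>> move_arm([
  [0.5,[0,0,-0.02],[0,0,0]],
  [0.5,[0,0,-0.06],[0,0,0]],
  [0.5,[0,0,-0.11],[0,0,0]],
  [0.5,[0,0,-0.15],[0,0,0]],
  [0.5,[0.01,0.015,-0.17],[0,0,-0.02]],
  [0.5,[0.03,0.05,-0.17],[0,0,-0.05]],
  [0.5,[0.055,0.09,-0.17],[0,0,-0.09]],
  [0.5,[0.085,0.14,-0.17],[0,0,-0.13]],
  [0.5,[0.115,0.19,-0.17],[0,0,-0.17]],
  [0.5,[0.14,0.23,-0.17],[0,0,-0.21]],
  [0.5,[0.158,0.26,-0.165],[0,0,-0.235]],
  [0.5,[0.168,0.275,-0.155],[0,0,-0.247]],
  [0.5,[0.17,0.279,-0.15],[0,0,-0.247]],
  [0.5,[0.17,0.279,-0.15],[0,0,-0.247]],
])

```text
time_s: 12.32
eef_pos: [0.4964, 0.1317, 0.1506]
eef_rot: [-0.348, -3.121, 0.002]
ft_force: [0.1, -1.2, -0.9]
width: 0.645
gripper_force: 42.9
```

```bash
python3 - <<'E'
from h import *
s=telemetry.observe(); R=cv2.Rodrigues(np.array(s["eef_rot"]))[0]
print(s["time_s"],s["eef_pos"],"yaw",np.arctan2(R[1,0],R[0,0]),s["ft_force"],s["width"])
im=save("wrist","g")
for r in trace("wrist","cover_c")[:2]:
    m=r["pixels"].astype(np.uint8); q=cv2.boxPoints(cv2.minAreaRect(cv2.findNonZero(m))); print(r["score"],q.tolist())
for r in spot_point("wrist","cover_c")[:2]: print(r["score"],w("wrist",r["position"]))
for r in spot_point("wrist","pile_place")[:1]: print(w("wrist",r["position"]))
E
```

```text
12.325 [0.496375   0.13167419 0.15056387] yaw 2.919386692344083 [ 0.09534052 -1.23104169 -0.88875319] 0.6446704079317083
0.66 [[233.8423309326172, 155.1230010986328], [396.930908203125, 153.5988311767578], [399.32928466796875, 410.23065185546875], [236.24072265625, 411.75482177734375]]
0.8 [0.50064762 0.13692613 0.15873944]
0.45 [0.37004991 0.22252382 0.00461023]
```

View pics/g.png

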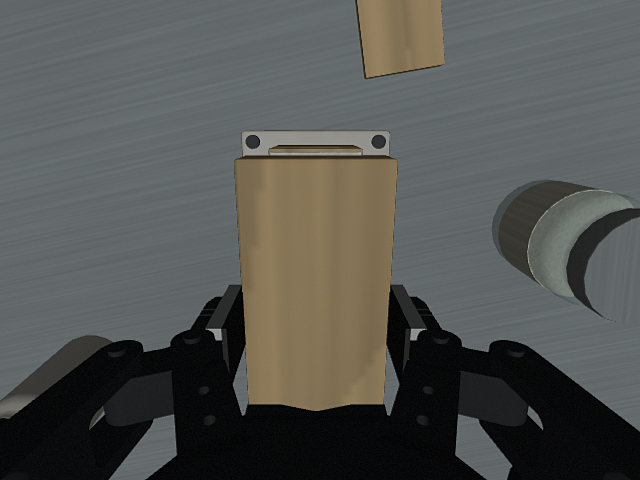

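The board is held level and square. Its edges at 235–397 are centred on the pile edge at 269–362. Lowering now.

>>> move_arm([
  [0.5,[0,0,0.02],[0,0,0]],
  [0.5,[0,0,0.04],[0,0,0]],
  [0.5,[0,0,0.053],[0,0,0]],
  [0.5,[0,0,0.06],[0,0,0]],
  [0.5,[0,0,0.064],[0,0,0]],
  [0.5,[0,0,0.066],[0,0,0]],
  [0.5,[0,0,0.068],[0,0,0]],
])

```text
time_s: 13.4
eef_pos: [0.4972, 0.1326, 0.0836]
eef_rot: [0.347, 3.121, 0.0]
ft_force: [-0.5, 0.3, -1.3]
width: 0.642
gripper_force: 42.9
```

>>> move_arm([
  [0.5,[0,0,0.001],[0,0,0]],
  [0.5,[0,0,0.002],[0,0,0]],
  [0.5,[0,0,0.003],[0,0,0]],
])

```text
time_s: 13.78
eef_pos: [0.4969, 0.1325, 0.0804]
eef_rot: [0.348, 3.122, 0.0]
ft_force: [-0.1, 0.1, -1.0]
width: 0.646
gripper_force: 42.9
```

>>> move_arm([
  [0.5,[0,0,0.0015],[0,0,0]],
  [0.5,[0,0,0.003],[0,0,0]],
  [0.5,[0,0,0.0045],[0,0,0]],
  [0.5,[0,0,0.0045],[0,0,0]],
])

```text
time_s: 14.28
eef_pos: [0.4966, 0.1325, 0.0756]
eef_rot: [-0.348, -3.122, 0.0]
ft_force: [-0.4, -0.0, -0.9]
width: 0.64
gripper_force: 42.9
```

>>> move_arm([
  [0.5,[0,0,0.001],[0,0,0]],
  [0.5,[0,0,0.002],[0,0,0]],
  [0.5,[0,0,0.003],[0,0,0]],
  [0.5,[0,0,0.003],[0,0,0]],
])

```text
time_s: 14.78
eef_pos: [0.4969, 0.1325, 0.0746]
eef_rot: [0.347, 3.121, 0.0]
ft_force: [-2.8, -0.7, 14.0]
width: 0.642
gripper_force: 44.6
```

>>> move_arm([
  [0.5,[0,0,-0.001],[0,0,0]],
  [0.5,[0,0,-0.001],[0,0,0]],
  [0.75,[0,0,-0.001],[0,0,0]],
  [1,[0,0,-0.001],[0,0,0]],
  [1,[0,0,-0.001],[0,0,0]],
  [1,[0,0,-0.001],[0,0,0]],
  [1,[0,0,-0.01],[0,0,0]],
  [1,[0,0,-0.04],[0,0,0]],
  [1,[0,0,-0.09],[0,0,0]],
  [1,[0,0,-0.14],[0,0,0]],
  [1,[0,0,-0.2],[0,0,0]],
  [1,[0,0,-0.25],[0,0,0]],
  [1,[0,0,-0.29],[0,0,0]],
  [1,[0,0,-0.29],[0,0,0]],
])

```text
time_s: 16.52
eef_pos: [0.4985, 0.1328, 0.3675]
eef_rot: [0.347, 3.114, 0.004]
ft_force: [0.4, -0.2, 0.1]
width: 1.001
gripper_force: 0.0
```

```bash
python3 - <<'E'
from h import *
s=telemetry.observe(); R=cv2.Rodrigues(np.array(s["eef_rot"]))[0]
print(s["time_s"],s["eef_pos"],"yaw",np.arctan2(R[1,0],R[0,0]),np.round(s["joint_pos"],2))
save("wrist","k")
for r in trace("wrist","cover_c")[:2]:
    m=r["pixels"].astype(np.uint8); q=cv2.boxPoints(cv2.minAreaRect(cv2.findNonZero(m)))
    W=np.array([ray("wrist",p,.09)[:2] for p in q]); print(r["score"],q.tolist(),cv2.minAreaRect((W*1000).astype(np.float32)))
for n in ["knob_top"]:
    for r in spot_point("wrist",n)[:1]: print(n,r["score"],w("wrist",r["position"]))
cams.get_image("side")
for n in ["knob_top","foot","cover_c"]:
    for r in spot_point("side",n)[:1]: print(n,r["score"],w("side",r["position"]))
E
```

```text
16.525 [0.49850199 0.13283018 0.36746386] yaw 2.919821705476102 [ 0.18  0.14  1.39 -0.    1.6  -1.17]
0.94 [[288.9999694824219, 237.99996948242188], [288.9999694824219, 132.99996948242188], [338.9999694824219, 132.99996948242188], [338.9999694824219, 237.99996948242188]] ((490.7207946777344, 133.44363403320312), (58.318572998046875, 118.16106414794922), 77.35028839111328)
0.8 [[18.688705444335938, 120.49296569824219], [105.45913696289062, 75.99531555175781], [129.4362335205078, 122.75065612792969], [42.665802001953125, 167.24830627441406]] ((366.7143859863281, -102.9002685546875), (51.471221923828125, 114.6208724975586), 11.239970207214355)
knob_top 0.79 [0.6234472  0.22754795 0.31112591]
foot 0.52 [0.62491275 0.22236804 0.13984538]
cover_c 0.66 [ 0.3590317  -0.15623069  0.01085514]
```

View pics/k.png

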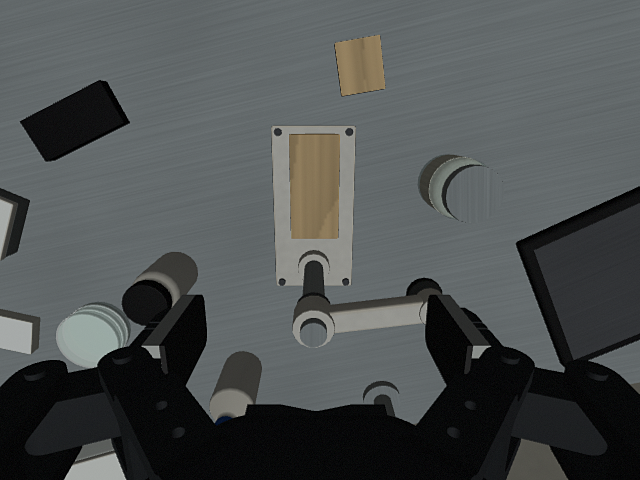

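The board lies on the pile, square to the plate, at (289–339, 133–238). The ram is at a ≈ 1.42, with its knob near (428,290). I'll go back to the knob.

>>> move_arm([
  [0.8,[-0.01,0.012,0],[0,0,0.15]],
  [0.62,[-0.022,0.026,0],[0,0,0.31]],
  [0.62,[-0.034,0.04,0],[0,0,0.47]],
  [0.62,[-0.046,0.054,0],[0,0,0.63]],
  [0.62,[-0.058,0.068,0],[0,0,0.79]],
  [0.62,[-0.07,0.082,0],[0,0,0.95]],
  [0.62,[-0.081,0.095,0],[0,0,1.11]],
  [0.62,[-0.091,0.107,0],[0,0,1.27]],
  [0.62,[-0.101,0.118,0],[0,0,1.42]],
  [0.62,[-0.101,0.118,0],[0,0,1.42]],
  [0.62,[-0.101,0.118,0.02],[0,0,1.42]],
  [0.62,[-0.101,0.118,0.05],[0,0,1.42]],
  [0.62,[-0.101,0.118,0.075],[0,0,1.42]],
  [0.62,[-0.101,0.118,0.088],[0,0,1.42]],
  [0.62,[-0.101,0.118,0.088],[0,0,1.42]],
])

```text
time_s: 18.75
eef_pos: [0.6204, 0.225, 0.2737]
eef_rot: [-2.297, -2.142, 0.004]
ft_force: [0.1, -0.2, 0.8]
width: 0.618
gripper_force: 0.0
```

>>> move_arm([
  [0.62,[-0.001,-0.012,0],[0,0,-0.1]],
  [0.62,[-0.003,-0.028,0],[0,0,-0.24]],
  [0.62,[-0.009,-0.044,0],[0,0,-0.38]],
  [0.62,[-0.016,-0.06,0],[0,0,-0.52]],
  [0.62,[-0.025,-0.074,0],[0,0,-0.66]],
  [0.62,[-0.036,-0.086,0],[0,0,-0.8]],
  [0.62,[-0.049,-0.097,0],[0,0,-0.94]],
  [0.62,[-0.063,-0.106,0],[0,0,-1.08]],
  [0.62,[-0.077,-0.112,0],[0,0,-1.2]],
  [0.62,[-0.088,-0.116,0],[0,0,-1.3]],
  [0.62,[-0.097,-0.117,0],[0,0,-1.37]],
  [0.62,[-0.101,-0.117,0],[0,0,-1.4]],
  [0.62,[-0.101,-0.117,0],[0,0,-1.4]],
  [0.3,[-0.101,-0.117,0],[0,0,-1.4]],
  [0.3,[-0.101,-0.117,0],[0,0,-1.4]],
  [0.3,[-0.101,-0.117,0],[0,0,-1.4]],
  [0.3,[-0.101,-0.117,0],[0,0,-1.4]],
], grip_force=20)

```text
time_s: 20.88
eef_pos: [0.4979, 0.1333, 0.2751]
eef_rot: [0.378, 3.118, 0.001]
ft_force: [1.9, 2.0, 2.0]
width: 0.393
gripper_force: 20.9
```

>>> move_arm([
  [0.62,[0,0,0],[0,0,0]],
  [0.62,[0,0,0],[0,0,0]],
  [0.62,[0,0,0],[0,0,0]],
  [0.62,[0,0,-0.03],[0,0,0]],
  [0.62,[0,0,-0.07],[0,0,0]],
  [0,[0,0,-0.07],[0,0,0]],
  [0,[0,0,-0.07],[0,0,0]],
  [0,[0,0,-0.07],[0,0,0]],
  [0,[0,0,-0.07],[0,0,0]],
  [0,[0,0,-0.07],[0,0,0]],
])

```text
time_s: 22.12
eef_pos: [0.4971, 0.1329, 0.3442]
eef_rot: [-0.379, -3.117, 0.001]
ft_force: [-0.0, 0.1, 0.2]
width: 0.0
gripper_force: 0.0
```

```bash
python3 - <<'E'
from h import *
s=telemetry.observe(); print(s["time_s"],s["eef_pos"],s["width"],s["ft_force"])
im=[save(c,"l"+c) for c in ["side","wrist"]]
for c in ["side","wrist"]:
    for n in ["knob_top","foot"]:
        for r in spot_point(c,n)[:1]: print(c,n,r["score"],w(c,r["position"]))
cv2.imwrite("pics/l.png",np.hstack([cv2.resize(im[0][180:380,240:440],(400,400)),cv2.resize(im[1],(400,400))])[...,::-1])
E
```

```text
22.125 [0.49713672 0.13290656 0.34416637] 0.00040881400580023753 [-0.04810324  0.1039137   0.19361359]
side knob_top 0.9 [0.49294721 0.13452348 0.30784231]
side foot 0.64 [0.49935262 0.13299368 0.14000918]
wrist knob_top 0.91 [0.49982012 0.13707809 0.30706312]
wrist foot 0.87 [0.49842443 0.14100886 0.14031003]
```

View pics/l.png

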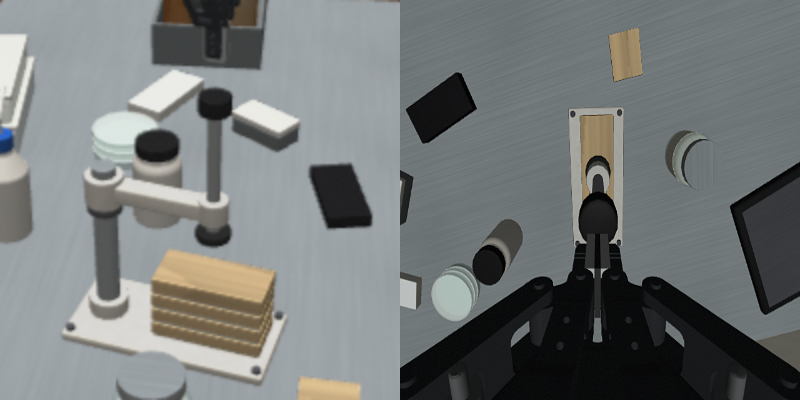

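The arm is back over the pile, the cover board is in place and the foot is over its middle. I'll push the ram down with the fingers shut.

>>> move_arm([
  [0,[0,0,0.02],[0,0,0]],
  [0,[0,0,0.03],[0,0,0]],
  [0,[0,0,0.037],[0,0,0]],
  [0,[0,0,0.044],[0,0,0]],
  [0,[0,0,0.051],[0,0,0]],
  [0,[0,0,0.058],[0,0,0]],
  [0,[0,0,0.065],[0,0,0]],
  [0,[0,0,0.071],[0,0,0]],
  [0,[0,0,0.076],[0,0,0]],
  [0,[0,0,0.079],[0,0,0]],
  [0,[0,0,0.08],[0,0,0]],
  [0,[0,0,0.08],[0,0,0]],
])

```text
time_s: 23.92
eef_pos: [0.4977, 0.133, 0.2647]
eef_rot: [0.379, 3.118, 0.0]
ft_force: [-0.1, 0.3, 0.7]
width: -0.001
gripper_force: 0.0
```

>>> move_arm([
  [0,[0,0,0.001],[0,0,0]],
  [0,[0,0,0.002],[0,0,0]],
  [0,[0,0,0.003],[0,0,0]],
])

```text
time_s: 24.3
eef_pos: [0.4977, 0.133, 0.262]
eef_rot: [0.379, 3.118, 0.0]
ft_force: [0.2, 0.1, 1.8]
width: 0.001
gripper_force: 1.1
```

>>> move_arm([
  [0,[0,0,0.001],[0,0,0]],
  [0,[0,0,0.002],[0,0,0]],
  [0,[0,0,0.003],[0,0,0]],
  [0,[0,0,0.003],[0,0,0]],
])

```text
time_s: 24.8
eef_pos: [0.4976, 0.133, 0.2587]
eef_rot: [0.379, 3.118, 0.0]
ft_force: [0.6, 0.2, 1.5]
width: 0.001
gripper_force: 0.7
```

>>> move_arm([
  [0,[0,0,0.001],[0,0,0]],
  [0,[0,0,0.002],[0,0,0]],
  [0,[0,0,0.002],[0,0,0]],
])

```text
time_s: 25.18
eef_pos: [0.4976, 0.133, 0.2568]
eef_rot: [0.379, 3.118, 0.0]
ft_force: [1.4, -0.9, 2.0]
width: -0.002
gripper_force: 0.9
```

>>> move_arm([
  [0,[0,0,0.001],[0,0,0]],
  [0,[0,0,0.001],[0,0,0]],
  [0,[0,0,0.002],[0,0,0]],
  [0,[0,0,0.002],[0,0,0]],
])

```text
time_s: 25.68
eef_pos: [0.4976, 0.133, 0.2552]
eef_rot: [0.379, 3.118, 0.0]
ft_force: [-0.1, -0.6, 5.6]
width: -0.001
gripper_force: 2.7
```

>>> move_arm([
  [0,[0,0,0.0005],[0,0,0]],
  [0,[0,0,0.001],[0,0,0]],
  [0,[0,0,0.001],[0,0,0]],
])

```text
time_s: 26.05
eef_pos: [0.4976, 0.133, 0.2547]
eef_rot: [0.379, 3.118, 0.0]
ft_force: [-0.7, 0.2, 7.9]
width: -0.0
gripper_force: 3.8
```

>>> move_arm([
  [0,[0,0,0],[0,0,0]],
  [0,[0,0,-0.002],[0,0,0]],
  [0,[0,0,-0.01],[0,0,0]],
  [0,[0,0,-0.04],[0,0,0]],
  [0,[0,0,-0.08],[0,0,0]],
  [0,[0,0,-0.1],[0,0,0]],
  [0,[0,0,-0.1],[0,0,0]],
  [0,[0,0,-0.1],[0,0,0]],
])

```text
time_s: 27.05
eef_pos: [0.4966, 0.1328, 0.3526]
eef_rot: [-0.379, -3.116, 0.001]
ft_force: [-0.2, 0.0, -0.3]
width: 0.002
gripper_force: 0.0
```

```bash
python3 - <<'E'
from h import *
s=telemetry.observe(); print(s["time_s"],s["eef_pos"],s["ft_force"])
im=[save(c,"m"+c) for c in ["side","wrist"]]
for c in ["side","wrist"]:
    for n in ["knob_top","foot"]:
        for r in spot_point(c,n)[:1]: print(c,n,r["score"],w(c,r["position"]))
cv2.imwrite("pics/m.png",np.hstack([cv2.resize(im[0][200:380,260:400],(400,514)),cv2.resize(im[1][100:300,220:420],(400,514))])[...,::-1])
E
```

```text
27.05 [0.49661639 0.13281668 0.35261985] [-0.24355989  0.03164621 -0.26096581]
side knob_top 0.88 [0.49348049 0.13458165 0.25850174]
side foot 0.52 [0.49683619 0.13241483 0.0910603 ]
wrist knob_top 0.93 [0.50031095 0.13802707 0.25683208]
wrist foot 0.68 [0.49764837 0.13800349 0.09093906]
```

View pics/m.png

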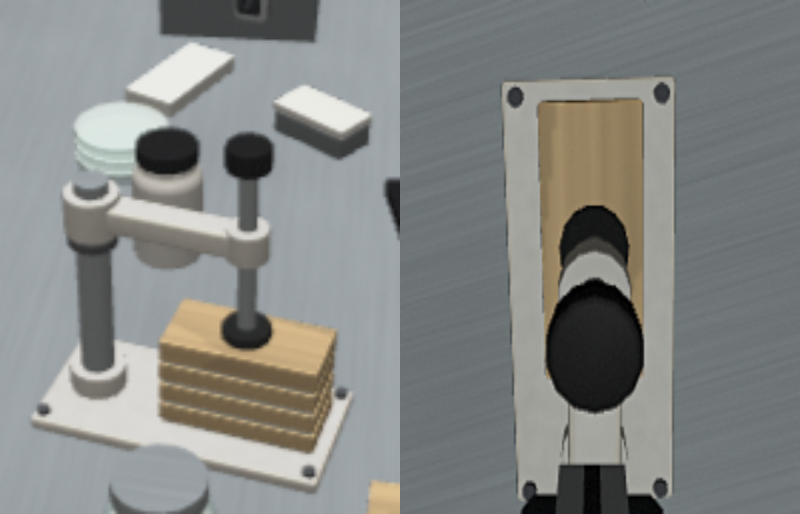

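The foot rests on the middle of the cover board at (247,330) in the left crop. The board is square and the robot is clear.

```bash
python3 -c "
from rig import finish_job
print(finish_job())"
```

```text
the job is handed in; nothing more can be done
None
```

I laid the cover board flat and square on the pile, swung the press arm back over it, pressed the ram's foot onto the board's middle, and handed the job in at about 27 s; no verdict came back.

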